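# Scan a medicine bottle and open its push-and-turn cap

### The arm

A 7-joint arm with a two-finger parallel gripper is mounted at the origin on the work surface. World frame = base frame: x ahead of the robot, y to its left, z up, the work surface at z = 0. Lengths are in m, angles in rad, forces in N, time in s.
With the tool pointing down it reaches from about 0.4 to 0.925 m from the base axis. Payload 4.1 kg.
Tool frame: the origin (TCP) lies midway between the tips of the shut fingers; the grasp point (between the pads) lies 19 mm behind it; z points along the fingers, y is the direction in which the jaws open and shut (so a half turn about z gives the same grasp; the last joint's range is limited). The gripper opens to 85 mm and grips with 20 to 120 N. Pads are 22 mm wide; open, the fingers measure 114 mm over their backs; the gripper's body (76 mm by 85 mm) begins 54 mm behind the grasp point. The pads swing forward as they close: fully open they stand 13 mm farther back than shut.
Start: joints at [1.015, 0.398, 0.045, 1.537, -0.019, 1.207, -0.051], TCP at [0.287, -0.583, 0.231] pointing down, gripper open.
Joint ranges: [-2.82, 2.82], [-0.49, 2.23], [-1.37, 1.46], [0, 2.46], [-1.36, 4.5], [0.23, 2], [-2.94, 2.94]. Speed limits (rad/s): [2.57, 2.57, 3.14, 3.14, 3.14, 3.14, 3.14].

### API

Orientations are given as [roll, pitch, yaw] about the fixed x, y, z axes, in that order (R = Rz(yaw) Ry(pitch) Rx(roll)).
In Python, from rig import ctrl gives the robot as it stands. The module is installed in compiled form; this text tells all that it offers. Calls block until the motion is done:
- ctrl.goto(position, orientation): joint-space move of the TCP to a pose.
- ctrl.move_linear(position, frame=None, velocity=0.15, force_limit=None): straight line of the TCP; frame=None keeps the orientation; velocity is the mean speed in m/s. With force_limit (N) it stops when the force on the tool has changed by that much, and returns True; else False.
- ctrl.move_joints(angles): joint-space move.
- ctrl.command_gripper(opening, grip_force=None): opening from 0.0 (shut) to 1.0 (fully open); grip_force is the grip in N (None keeps the last); returns when the fingers have stopped.
- ctrl.sleep(seconds).
- ctrl.solve_ik(position, orientation): joint angles nearest the present ones, or None.
- ctrl.read_camera(name): name is "side" or "top" or "wrist"; returns a dict with "img" (400x640x3 uint8, red, green, blue), "depth" (400x640 float32, m along the optical axis (not along the pixel's ray), 0 where there is no reading), "vertical_fov" (degrees; the focal length in pixels is half the picture's height over the tangent of half this angle, whatever the lens; pixels are square), "cx", "cy" (the principal point, pixels), "k1" (the pictures are not rectified: a ray, as slopes to the right and down, at radius r is drawn at 1 + k1 r^2 times it, then the intrinsics apply), "world_from_camera" (4x4, takes a point from camera to world coordinates). Camera axes: x right, y down, z forward; pixel columns grow to the right and rows downward; lengths in m; the calibration is good to about 2 mm. A picture is of the moment at which its call begins.
A pose or a line that the arm cannot do raises ctrl.PlanningError and nothing moves.
- ctrl.hand_in(): hands the job in, once; it reports no verdict.
Readings, each from a call of its own:
- ctrl.read_t(): time.
- ctrl.read_q(): joint angles.
- ctrl.read_joint_vel(): joint speeds.
- ctrl.read_joint_torque(): joint torques, N m.
- ctrl.read_ee_pos(): TCP position.
- ctrl.read_tcp_rot(): TCP orientation.
- ctrl.read_ft_force(): force on the tool from outside, world axes, zero at the start.
- ctrl.read_ft_torque(): the same for the moment, N m.
- ctrl.read_width(): opening from 0.0 (shut) to 1.0 (fully open).
Only numpy, scipy, OpenCV 4.12 (cv2) and the standard library are available. Lean on these libraries where they do the work, as an engineer would, in place of code of your own. Each camera call takes 0.05 s, during which the arm holds its last target. There are 200 camera calls.

### The job

In the field clinic, take the hand scanner from its tray and aim it squarely at the barcode label of the medicine bottle from about 8 cm away, holding it steady there for two seconds, then lay it back flat in its tray and let go. Then open the bottle: press its blue push-and-turn safety cap down, twist it anticlockwise until it comes free, and lift it straight up. Finish while still holding the cap level in the gripper, about 10 cm above the bottle, and leave everything else on the table where it is.

Things in the scene. Friction and masses are not known exactly. Their poses are not given: they have to be found in the camera images.
- bottle: Round amber medicine bottle, 64 mm in diameter, clamped in a grey square holder (base 120 x 120 x 12 mm, four black jaws up to 36 mm high), all one piece fixed to the table. Origin: centre of the holder's underside; z up along the bottle's axis; own +x points out through the middle of the barcode label. Shoulder begins 100 mm above the table; the 29 mm wide neck ends at 139 mm.
- label (a point): Centre of the white barcode label with black bars on the bottle's wall, 33 mm from the bottle's axis and 69 mm above the table; the label is about 50 mm tall and wraps 45 degrees to either side. It faces along the bottle's own +x (axes as the bottle's).
- cap: Loose blue round safety cap, 51 mm across, 30 mm high, about 35 g, white mark on top; it sits closed on the neck, concentric with it. Origin: centre of its lower rim, 122 mm above the table when closed; z up, +x to the white mark, which when closed lies along the bottle's +x. The rim has twelve flats, centred at 0, 30, 60 ... degrees from +x; any opposite pair can be gripped.
- seal (a joint): Travel (m) of the white spring pad under the cap: 0 cap up or off, 0.007 cap pressed to its stop. Pressing takes 6 N to start, 10 N at 5 mm, 12 N at the stop. Unpressed the cap neither turns nor lifts.
- closed_seat (a point): Point on the bottle's axis 122 mm above the table, where the closed cap's lower rim lies. Pressed at least 4.5 mm, the cap turns anticlockwise seen from above (clockwise is blocked); between 40 and 80 degrees of turn it is clear and lifts straight off; a stop blocks it at about 80. Aim for 60.
- scanner: Cordless hand scanner, 150 mm long, 180 g, lying flat: black handle 105 mm long, 34 mm wide, 30 mm high, and at its front a yellow head 45 mm long, 50 mm wide, 34 mm high with a dark red window. Origin: centre of its underside; +x points out of the nose, z up; it spans x from -75 to +75 mm, the handle from -75 to +30 mm.
- scanner_grip (a point): Good place to grip the scanner across its handle: near its centre of mass, 5 mm ahead of its origin and 15 mm above its underside.
- nose (a point): Centre of the scanner's window: 75 mm ahead of its origin, 17 mm above its underside; the beam leaves it along the scanner's +x.
- spot (a point): Point of the beam 80 mm ahead of the nose (155 mm ahead of the scanner's origin, 17 mm above its underside): where the label's centre should be.
- tray: Grey open scanner tray fixed to the table, 220 mm long (its x) by 130 mm wide (its y) by 14 mm high, walls 5 mm, floor 5 mm thick. Origin: centre of its underside. The scanner starts near its middle, nose towards the tray's +x.
- water: Bystander: clear water bottle with blue cap, 62 mm in diameter, 165 mm tall; origin at the centre of its underside.
- pills: Bystander: small orange pill jar with white cap, 48 mm in diameter, 75 mm tall; origin at the centre of its underside.
- tape: Bystander: roll of white tape lying flat, 68 mm in diameter, 22 mm high; origin at the centre of its underside.
- thermometer: Bystander: white stick thermometer lying flat, about 130 x 22 x 14 mm; origin under the middle of its plastic body.
Things that resemble listed ones, but are neither listed nor needed, are in the scene too. Of the things that look like the scanner, the smallest one is meant.

How it is judged:
On the way, in this order (a step that is already met when the one before it is completed fails the run):
1. the held scanner is aimed at the label from about 8 cm and kept steady for a second (x of spot in the frame of label between -0.04 and 0.04 m and y of spot in the frame of label between -0.02 and 0.02 m and z of spot in the frame of label between -0.02 and 0.02 m and x of nose in the frame of label above 0.03 m and angle between the x axis of scanner and the x axis of bottle, either way round below 0.26 rad and contact force between scanner and the fingers above 0.5 N and linear speed of scanner below 0.02 m/s and angular speed of scanner below 0.15 rad/s), for 1 s.
2. the scanner lies flat in its tray again, let go (x of scanner in the frame of tray between -0.035 and 0.035 m and y of scanner in the frame of tray between -0.04 and 0.04 m and z of scanner in the frame of tray below 0.01 m and angle between scanner's own z axis and vertical below 0.12 rad and contact force between scanner and the fingers below 0.05 N), for 0.2 s.
3. the gripper presses the cap down on the bottle (value of joint seal above 0.004 m and contact force between cap and the fingers above 1 N and horizontal distance between cap and closed_seat below 0.01 m), for 0.1 s.
At the end, for the whole second after the job is handed in: The gripper holds the cap still and level (within 0.2 rad), 60 to 160 mm above where it was closed and within 30 mm of the bottle's axis, touching nothing but the fingers; the scanner lies flat in its tray, its middle within 35 mm (along) and 40 mm (across) of the tray's middle, not touched (all of step 2 and z of cap in the frame of closed_seat between 0.06 and 0.16 m and horizontal distance between cap and closed_seat below 0.03 m and angle between cap's own z axis and vertical below 0.2 rad and contact force between cap and the fingers above 1 N and contact force between cap and bottle below 0.05 N and linear speed of cap below 0.03 m/s and value of joint seal below 0.001 m); the arm keeps its last pose, push and grip.
It fails at once if a bystander (water) is shifted more than 25 mm or tipped (distance of water from where it was at the start of the episode above 0.025 m or angle between water's own z axis and vertical above 0.35 rad).
It fails at once if a bystander (pills) is shifted more than 25 mm or tipped (distance of pills from where it was at the start of the episode above 0.025 m or angle between pills's own z axis and vertical above 0.35 rad).
It fails at once if a bystander (tape) is shifted more than 25 mm or tipped (distance of tape from where it was at the start of the episode above 0.025 m or angle between tape's own z axis and vertical above 0.35 rad).
It fails at once if a bystander (thermometer) is shifted more than 25 mm or tipped (distance of thermometer from where it was at the start of the episode above 0.025 m or angle between thermometer's own z axis and vertical above 0.35 rad).
It also fails if it takes over 67 s, if anything falls off the work surface, if the arm or the gripper's body presses on something with over 40 N, if the wrist force passes 120 N, or if a joint passes its speed limit or range.

## Working session

There is one attempt and no reset: what is moved stays moved. The work goes in short steps, each a Python script; the robot and the scene stay as the last script left them, time stands still between calls to the robot, and variables do not carry over. Pictures are saved under pics/ and viewed, about 8 in all and at most 12, crops included, and the job is handed in when it is done.

```bash
mkdir -p pics
cat > h.py <<'E'
import numpy as np, cv2, pickle
from rig import ctrl
def cap(name):
    c=ctrl.read_camera(name); pickle.dump(c,open(f'{name}.pkl','wb')); return c
def load(name): return pickle.load(open(f'{name}.pkl','rb'))
def K(c):
    f=c['img'].shape[0]/2/np.tan(np.radians(c['vertical_fov'])/2)
    return np.array([[f,0,c['cx']],[0,f,c['cy']],[0,0,1.]]), np.array([c['k1'],0,0,0.])
def rays(c,px):
    k,d=K(c); u=cv2.undistortPoints(np.float64(px).reshape(-1,1,2),k,d)[:,0]
    T=c['world_from_camera']; return T[:3,3], np.c_[u,np.ones(len(u))]@T[:3,:3].T
def onplane(c,px,z):
    o,r=rays(c,px); return o+r*((z-o[2])/r[:,2])[:,None]
def deproj(c,px):
    o,r=rays(c,px); p=np.int32(np.round(px)).reshape(-1,2); return o+r*c['depth'][p[:,1],p[:,0]][:,None]
def proj(c,P):
    k,d=K(c); M=np.linalg.inv(c['world_from_camera'])
    return cv2.projectPoints(np.float64(P).reshape(-1,1,3),cv2.Rodrigues(M[:3,:3])[0],M[:3,3],k,d)[0][:,0]
def save(img,n): cv2.imwrite(f'pics/{n}.png',img[...,::-1])
E
python3 - <<'E'
from h import *
for n in ('top','side'):
    c=cap(n); save(c['img'],n+'0'); print(n,c['vertical_fov'],c['k1'],c['cx'],c['cy'],np.round(c['world_from_camera'],3).tolist())
E
```

```text
top 53.092368510870536 -0.05753483122889696 308.5291041138171 205.05889694544908 [[-0.028, -0.988, 0.155, 0.342], [-0.999, 0.024, -0.027, -0.057], [0.022, -0.155, -0.988, 1.206], [0.0, 0.0, 0.0, 1.0]]
side 44.60695194782835 -0.04593227920231488 316.8734052027204 192.0892159610493 [[-0.959, -0.146, 0.244, 0.143], [-0.284, 0.504, -0.815, 1.137], [-0.004, -0.851, -0.525, 0.918], [0.0, 0.0, 0.0, 1.0]]
```

View pics/top0.png

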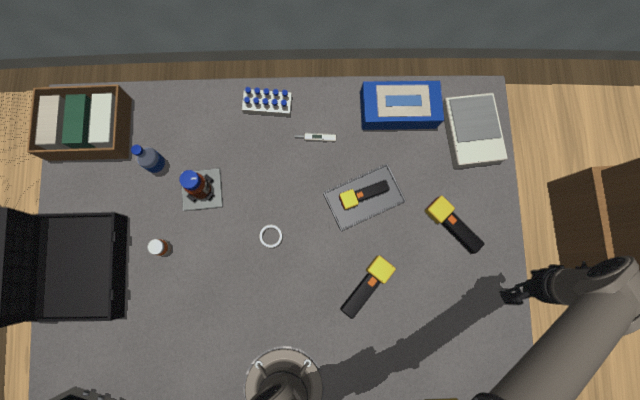

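View pics/side0.png

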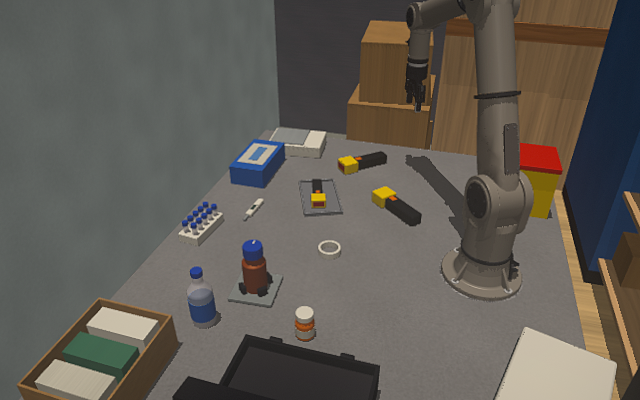

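Top view: scanner candidates are the one in the tray (364,194), one at (455,224) and one at (367,287). The one in the tray is the smallest and the only one in a tray, so I choose it. The bottle in its holder is at (200,188), water at (150,160), pills at (159,247), tape at (271,236) and thermometer at (318,137). In the side view the label isn't visible. Next is one close crop.

Run:
```python
from h import *
t=load('top'); s=load('side')
a=cv2.resize(t['img'][150:240,315:415],(400,360),interpolation=cv2.INTER_CUBIC)
b=cv2.resize(t['img'][150:240,160:260],(400,360),interpolation=cv2.INTER_CUBIC)
d=cv2.resize(s['img'][225:315,215:315],(267,240),interpolation=cv2.INTER_CUBIC)
e=cv2.resize(s['img'][165:225,285:355],(280,240),interpolation=cv2.INTER_CUBIC)
m=np.zeros((600,800,3),np.uint8); m[:360,:400]=a; m[:360,400:]=b; m[360:,:267]=d; m[360:,400:680]=e
save(m,'crop1')
hsv=cv2.cvtColor(t['img'],cv2.COLOR_RGB2HSV)
y=cv2.inRange(hsv,(22,120,80),(35,255,255))
cs,_=cv2.findContours(y,0,2)
for q in cs:
    if cv2.contourArea(q)>60:
        r=cv2.minAreaRect(q); print('yellow',r, onplane(t,[r[0]],.03)[0].round(3))
for n,px in dict(water=(150,160),pills=(157,247),tape=(271,236),therm=(318,137),bottle=(197,184)).items():
    print(n,deproj(t,[px])[0].round(3))
# blue in the top image near bottle
bl=cv2.inRange(hsv,(105,120,60),(130,255,255))
cs,_=cv2.findContours(bl[150:240,160:260],0,2)
q=max(cs,key=cv2.contourArea); (x,yy),r=cv2.minEnclosingCircle(q); print('cap top px',x+160,yy+150,r,onplane(t,[(x+160,yy+150)],.15)[0].round(4))
# holder: depth-based heights
P=deproj(t,np.stack(np.meshgrid(np.arange(640),np.arange(400)),-1).reshape(-1,2)).reshape(400,640,3)
for nm,(x0,x1,y0,y1),(lo,hi) in (('holder',(170,230,160,215),(.006,.02)),('tray',(315,415,160,235),(.008,.017)),('handle',(350,395,170,210),(.022,.045))):
    z=P[y0:y1,x0:x1]; mk=(z[...,2]>lo)&(z[...,2]<hi); pts=z[mk][:,:2].astype(np.float32)
    r=cv2.minAreaRect(pts); print(nm,len(pts),r, pts.mean(0))
```

```text
yellow ((380.6846008300781, 268.9769287109375), (23.15433120727539, 20.34774398803711), 37.87498474121094) [ 0.332 -0.294  0.03 ]
yellow ((439.7500305175781, 209.75), (20.50609588623047, 22.62741470336914), 45.0) [ 0.502 -0.483  0.03 ]
yellow ((348.883544921875, 198.8561553955078), (16.970966339111328, 15.566473007202148), 69.44395446777344) [ 0.542 -0.21   0.03 ]
water [0.652 0.356 0.113]
pills [0.41  0.342 0.076]
tape [0.439 0.026 0.   ]
therm [ 0.741 -0.124  0.016]
bottle [0.573 0.215 0.143]
cap top px 188.94230842590332 179.34615325927734 9.69982624053955 [0.5851 0.2349 0.15  ]
holder 806 ((0.6031166911125183, 0.23539197444915771), (0.15510302782058716, 0.1741723120212555), 4.610244274139404) [0.57481337 0.22260648]
tray 636 ((0.5540841221809387, -0.2763018012046814), (0.2854306101799011, 0.2110358625650406), 88.80076599121094) [ 0.5526392  -0.26411927]
handle 506 ((0.5611486434936523, -0.26541227102279663), (0.04795841872692108, 0.1336565911769867), 21.040725708007812) [ 0.5587383  -0.26617843]
```

View pics/crop1.png

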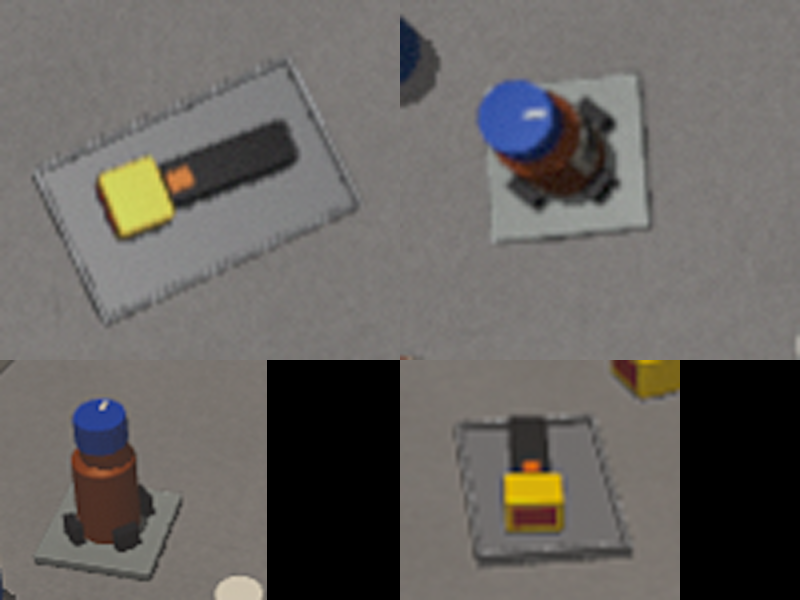

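The crop confirms the scanner: smallest, in the tray, nose to the image left (about world +y). The cap's mark points image right, so the label faces roughly −y. I'll work out the corner poses, then look from the wrist above the scanner.

Run:
```python
from h import *
t=load('top')
f=lambda L,ox,oy,sx:[(ox+(x-sx)/4-.375,oy+y/4-.375) for x,y in L]
tr=onplane(t,f([(37,175),(288,62),(357,207),(107,322)],315,150,0),.014)
print('tray',tr.mean(0), [np.linalg.norm(tr[i]-tr[(i+1)%4]).round(3) for i in range(4)], 'yaw',np.degrees(np.arctan2(*(tr[0]-tr[1]+tr[3]-tr[2])[1::-1])))
ho=onplane(t,f([(488,80),(637,74),(650,228),(492,242)],160,150,400),.012)
print('holder',ho.mean(0),[np.linalg.norm(ho[i]-ho[(i+1)%4]).round(3) for i in range(4)], 'yaw',np.degrees(np.arctan2(*(ho[1]-ho[0]+ho[2]-ho[3])[1::-1])))
m=onplane(t,f([(524,117),(546,112)],160,150,400),.152); print('mark yaw',np.degrees(np.arctan2(*(m[1]-m[0])[1::-1])))
y=onplane(t,[(348.9,198.9)],.036)[0]; print('head',y)
c=onplane(t,[(188.9,179.3)],.15)[0];print('cap',c)
print(ctrl.read_t(),ctrl.read_tcp_rot(),ctrl.read_width())
for yaw in (1.95,1.95-np.pi):
    print(yaw,ctrl.solve_ik([.555,-.262,.25],[np.pi,0,yaw]))
    for w in (1.4,1.57,1.74):
        print(' ',w,ctrl.solve_ik([.585,.05,.07],[np.pi,0,w+(yaw-1.95)]))
```

```text
tray [ 0.54814878 -0.25866463  0.014     ] [np.float64(0.214), np.float64(0.124), np.float64(0.211), np.float64(0.123)] yaw 113.04593040660208
holder [0.58763861 0.23489436 0.012     ] [np.float64(0.114), np.float64(0.12), np.float64(0.119), np.float64(0.125)] yaw -87.66067126576614
mark yaw -78.27605380018585
head [ 0.5404589  -0.20898158  0.036     ]
cap [0.58520672 0.23497364 0.15      ]
0.1 [-3.13977843e+00  1.27787149e-04  4.56912013e-01] 1.0014271029937578
1.95 [ 0.66370548  0.33864939 -0.37824482  1.59488795  0.13039851  1.23304928
  0.64087709]
  1.4 [ 0.25320034  0.50186662 -0.53142612  1.83341935  0.31865991  0.89168993
 -0.5977648 ]
  1.57 [ 0.26565285  0.50515163 -0.54811431  1.83308375  0.32922682  0.89460627
 -0.43647137]
  1.74 [ 0.27801263  0.508557   -0.56474443  1.83275225  0.33981546  0.89761458
 -0.27518028]
-1.1915926535897932 [ 0.28192731  0.3219041   0.11501336  1.60596928 -0.03872893  1.21594788
 -2.35784572]
  1.4 [ 0.66111208  0.74641317 -1.15733255  1.82355467  0.76896003  1.10656623
  2.19096626]
  1.57 [ 0.66111208  0.74641317 -1.15733255  1.82355467  0.76896003  1.10656623
  2.36096626]
  1.74 [-0.97470487  0.9038919   1.26145361  1.8651516  -0.96128879  1.15012422
 -2.32396105]
```

Run:
```python
from h import *
ctrl.goto([.548,-.262,.24],[np.pi,0,np.radians(112)])
print(ctrl.read_t(),ctrl.read_ee_pos()); c=cap('wrist'); save(c['img'],'wrist1'); print(np.round(c['world_from_camera'],3).tolist(),c['vertical_fov'],c['k1'])
hsv=cv2.cvtColor(c['img'],cv2.COLOR_RGB2HSV)
y=cv2.inRange(hsv,(22,120,80),(35,255,255)); q=max(cv2.findContours(y,0,2)[0],key=cv2.contourArea); r=cv2.minAreaRect(q)
print(r, deproj(c,[r[0]]), onplane(c,cv2.boxPoints(r),.039).round(4))
b=cv2.inRange(hsv,(0,0,0),(180,255,50)); 
for q in cv2.findContours(b,0,2)[0]:
    if cv2.contourArea(q)>800:
        r=cv2.minAreaRect(q); print('dark',r,onplane(c,cv2.boxPoints(r),.035).round(4).tolist())
```

```text
1.6333 [ 0.54707914 -0.26408067  0.23981253]
[[0.928, 0.353, 0.118, 0.517], [0.372, -0.88, -0.295, -0.188], [-0.0, 0.318, -0.948, 0.382], [0.0, 0.0, 0.0, 1.0]] 65.4932470460172 0.008398329546728063
((122.71910858154297, 118.05056762695312), (66.14386749267578, 72.60985565185547), 57.9946174621582) [[ 0.33767241 -0.28573663  0.04358438]] [[ 0.2865 -0.297   0.039 ]
 [ 0.339  -0.2352  0.039 ]
 [ 0.3851 -0.2769  0.039 ]
 [ 0.3312 -0.344   0.039 ]]
dark ((314.5, 329.5), (139.0, 593.0), 90.0) [[0.2453, -0.5094, 0.035], [0.9334, -0.2337, 0.035], [1.0829, -0.4235, 0.035], [0.268, -0.7504, 0.035]]
dark ((324.8453674316406, 182.90206909179688), (29.651201248168945, 83.27764892578125), 2.602562189102173) [[0.5643, -0.3291, 0.035], [0.5316, -0.2345, 0.035], [0.5627, -0.2237, 0.035], [0.5982, -0.3174, 0.035]]
dark ((70.82904052734375, 39.15621566772461), (137.50975036621094, 55.65519332885742), 53.69550704956055) [[0.2109, -0.2193, 0.035], [0.2474, -0.1757, 0.035], [0.3364, -0.2435, 0.035], [0.2986, -0.2943, 0.035]]
```

View pics/wrist1.png

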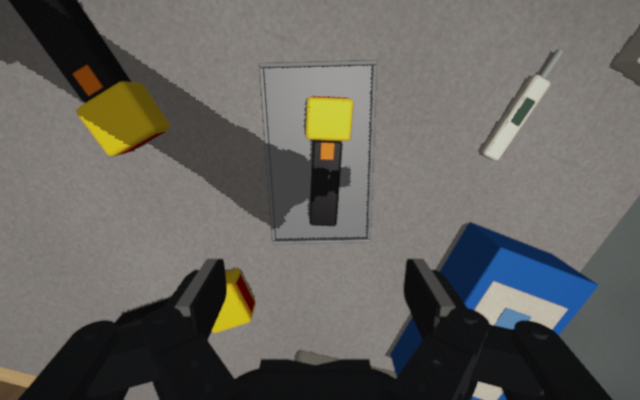

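Wrist view: the scanner's head is at (329,118), the handle's rear end at (323,224), and the tray spans (262..376, 62..240). The jaws straddle its axis.

Run:
```python
from h import *
c=load('wrist'); hsv=cv2.cvtColor(c['img'],cv2.COLOR_RGB2HSV)
y=cv2.inRange(hsv,(22,120,80),(35,255,255))
q=max([q for q in cv2.findContours(y,0,2)[0] if 290<q[:,0,0].mean()<370],key=cv2.contourArea)
W=onplane(c,q[:,0],.039)[:,:2].astype(np.float32); r=cv2.minAreaRect(W); print('head',r)
d=cv2.inRange(hsv,(0,0,0),(180,255,40)); d[:145]=0;d[228:]=0;d[:,:300]=0;d[:,360:]=0
# handle side edges per row, right edge via brightness; shadow is brighter than handle
for v in range(150,225,12): print(v,np.flatnonzero(d[v])[[0,-1]], c['img'][v,300:355:3].sum(1).tolist())
P=deproj(c,np.stack(np.meshgrid(np.arange(300,360),np.arange(90,232)),-1).reshape(-1,2))
m=(P[:,2]>.024)&(P[:,2]<.05); A=P[m][:,:2]; mu=A.mean(0); w,v=np.linalg.eigh(np.cov((A-mu).T)); print('depth mean',mu,'yaw',np.degrees(np.arctan2(v[1,1],v[0,1])),'ext',np.ptp((A-mu)@v,axis=0),P[m][:,2].mean())
p=onplane(c,[(323.5,224),(327.5,140)],.035);print(p, np.degrees(np.arctan2(*(p[1]-p[0])[1::-1])))
tr=onplane(c,[(262,66),(376,64),(369,240),(275,240)],.014); print('tray',tr.mean(0),tr, np.degrees(np.arctan2(*(tr[0]-tr[3]+tr[1]-tr[2])[1::-1])))
```

```text
head ((0.5396621823310852, -0.2064996063709259), (0.04904470592737198, 0.044663432985544205), 19.465871810913086)
150 [313 313] [421, 423, 423, 406, 134, 155, 172, 337, 379, 379, 379, 313, 185, 163, 355, 433, 432, 430, 430]
162 [312 313] [200, 200, 201, 200, 98, 154, 158, 161, 161, 165, 169, 173, 174, 120, 393, 424, 424, 423, 422]
174 [311 339] [197, 199, 197, 199, 56, 46, 51, 45, 51, 51, 58, 47, 43, 78, 198, 198, 199, 375, 414]
186 [311 338] [196, 198, 201, 186, 48, 53, 48, 47, 45, 46, 47, 48, 48, 153, 254, 308, 360, 394, 405]
198 [310 337] [198, 200, 237, 167, 43, 108, 125, 125, 127, 127, 131, 134, 104, 347, 395, 396, 394, 396, 395]
210 [310 336] [383, 384, 378, 152, 104, 112, 113, 118, 115, 115, 116, 117, 104, 379, 388, 388, 388, 388, 388]
222 [311 335] [379, 382, 379, 250, 94, 102, 104, 104, 104, 105, 108, 107, 205, 384, 384, 382, 383, 383, 383]
depth mean [ 0.55250704 -0.24353959] yaw 109.15871417191282 ext [0.05007563 0.14974367] 0.03619466831758973
[[ 0.58159209 -0.32238222  0.035     ]
 [ 0.54737565 -0.22748182  0.035     ]] 109.82682188262338
tray [ 0.55088943 -0.25536968  0.014     ] [[ 0.45219692 -0.18257352  0.014     ]
 [ 0.56675422 -0.13455308  0.014     ]
 [ 0.64928351 -0.32933632  0.014     ]
 [ 0.53532308 -0.37501579  0.014     ]] 113.1612867145219
```

Run:
```python
from h import *
yaw=np.radians(109.4); g=[.5555,-.2513]
ctrl.command_gripper(.65,60)
ctrl.goto([*g,.10],[np.pi,0,yaw]); print(ctrl.read_ee_pos(),ctrl.read_tcp_rot(),ctrl.read_ft_force())
e=np.array(g)-ctrl.read_ee_pos()[:2]
print(ctrl.move_linear([g[0]+e[0],g[1]+e[1],.005],velocity=.08,force_limit=8), ctrl.read_ee_pos(),ctrl.read_ft_force())
ctrl.command_gripper(0,60); print(ctrl.read_width(),ctrl.read_ee_pos(),ctrl.read_ft_force())
ctrl.move_linear([g[0],g[1],.15],velocity=.12); print(ctrl.read_t(),ctrl.read_width(),ctrl.read_ft_force(),ctrl.read_ee_pos())
c=cap('wrist'); save(c['img'],'w2')
```

```text
[ 0.5565203  -0.25169955  0.10102042] [3.14023142e+00 1.20028852e-03 1.90960508e+00] [-0.25726744  0.20450048  0.62570119]
False [ 0.55499582 -0.25110092  0.00559996] [0.0220127  0.21449832 0.14203611]
0.3908704370329561 [ 0.55519277 -0.25117344  0.00579958] [ 0.07115069 -0.39477501  4.41375375]
5.725 0.38546239641168134 [-0.66376873  0.73007587 -2.2447718 ] [ 0.55478919 -0.25108941  0.14896504]
```

Run:
```python
from h import *
y=np.radians(92.3); p=[.5944,.0521]
ctrl.goto([*p,.15],[np.pi,0,y]); ctrl.sleep(.2)
c=cap('wrist'); print(ctrl.read_t(),ctrl.read_width(),ctrl.read_ee_pos())
s=cap('side'); print(np.round(c['world_from_camera'],3).tolist())
m=np.zeros((600,640,3),np.uint8); m[:400]=c['img']; m[400:]=s['img'][180:380]; save(m,'w3')
```

```text
7.1917 0.3860078264003875 [0.59458123 0.05054296 0.14992235]
[[0.999, 0.036, 0.012, 0.591], [0.038, -0.948, -0.317, 0.132], [0.0, 0.317, -0.948, 0.292], [0.0, 0.0, 0.0, 1.0]]
```

View pics/w3.png

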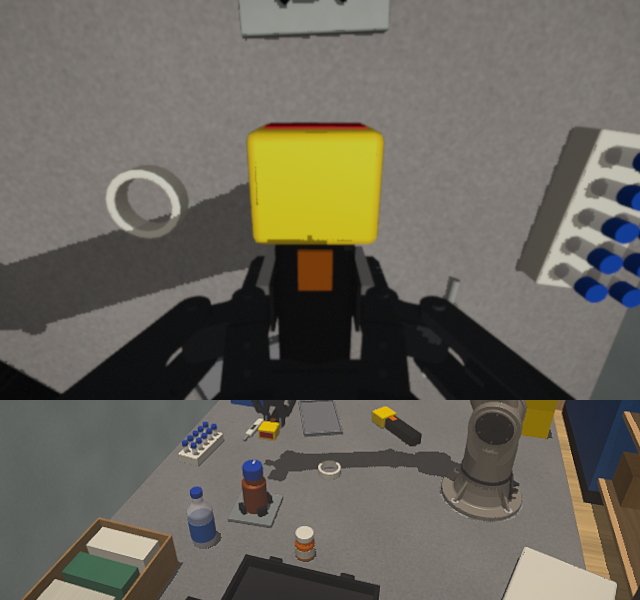

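Scanner held straight: head centred at (316,190), level. The holder's front edge runs (242,37)–(387,30). The wrist camera looks back at the tool, so I'll go higher and further forward to measure cap, mark and holder from above.

Run:
```python
from h import *
c=load('wrist'); e=onplane(c,[(242,37),(387,30)],.012); print('edge',e,np.degrees(np.arctan2(*(e[1]-e[0])[1::-1])))
ctrl.move_linear([.594,.14,.29],velocity=.25); ctrl.sleep(.2)
c=cap('wrist'); print(ctrl.read_t())
hsv=cv2.cvtColor(c['img'],cv2.COLOR_RGB2HSV)
P=proj(c,[.586,.235,.152])[0]; print('pred',P)
x,y=np.int32(P); x0,y0=max(x-80,0),max(y-80,0); 
m=np.zeros_like(hsv[...,0]); m[y0:y+80,x0:x+80]=cv2.inRange(hsv,(105,100,50),(130,255,255))[y0:y+80,x0:x+80]
q=max(cv2.findContours(m,0,2)[0],key=cv2.contourArea); (u,v),r=cv2.minEnclosingCircle(q); print('cap',u,v,r,onplane(c,[(u,v)],.150))
hull=np.zeros_like(m); cv2.fillPoly(hull,[cv2.convexHull(q)],255)
wm=cv2.inRange(hsv,(0,0,150),(180,60,255))&cv2.erode(hull,np.ones((5,5))); pts=cv2.findNonZero(wm)
if pts is not None:
    pts=pts[:,0]; print(len(pts),pts.mean(0)); A=onplane(c,pts,.152)[:,:2]; mu=A.mean(0); w,V=np.linalg.eigh(np.cov((A-mu).T)); print('mark',mu,np.degrees(np.arctan2(V[1,1],V[0,1])))
save(c['img'],'w4')
```

```text
edge [[0.53107283 0.17327517 0.012     ]
 [0.64750221 0.18269953 0.012     ]] 4.627708655884578
8.3
pred [310.89823034  74.90710199]
cap 309.75518798828125 69.87100982666016 33.05178451538086 [[0.58488001 0.23896841 0.15      ]]
96 [310.59375  88.15625]
mark [0.58610448 0.22460764] 96.23702115328051
```

View pics/w4.png

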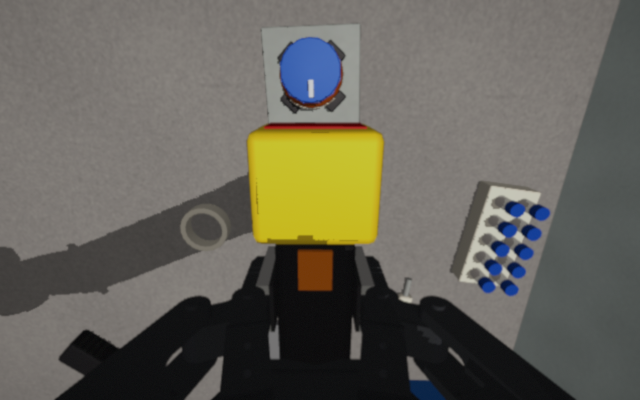

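Here the cap's mark (310,88) and the holder edges agree on a bottle yaw of about −85°. Cap centre is at (310,70). Aiming now.

Run:
```python
from h import *
c=load('wrist'); h=onplane(c,[(263,29),(358,25),(359,121),(269,123)],.012); print('holder',h.mean(0),np.degrees(np.arctan2(*(h[1]-h[0]+h[2]-h[3])[1::-1])))
y=np.radians(95); d=np.array([np.cos(y),np.sin(y)]); p=np.array([.585,.236])-d*.183
ctrl.goto([*p,.15],[np.pi,0,y]); 
ctrl.move_linear([*p,.052],velocity=.1); print(ctrl.read_ee_pos(),ctrl.read_tcp_rot(),ctrl.read_width(),ctrl.read_t())
ctrl.sleep(.3)
s=cap('side'); print(ctrl.read_ee_pos())
save(cv2.resize(s['img'][170:320,200:400],(800,600),interpolation=cv2.INTER_CUBIC),'s5')
ctrl.sleep(2.2); print(ctrl.read_t(),ctrl.read_ft_force())
```

```text
holder [0.58551034 0.2405248  0.012     ] 3.8870111329117925
[0.60168201 0.0538798  0.05278752] [ 3.13996080e+00 -3.70461356e-05  1.65809239e+00] 0.38937393334004583 10.1333
[0.60112224 0.0536904  0.0522946 ]
12.6833 [-0.81192796 -0.26917645 -2.68864601]
```

View pics/s5.png

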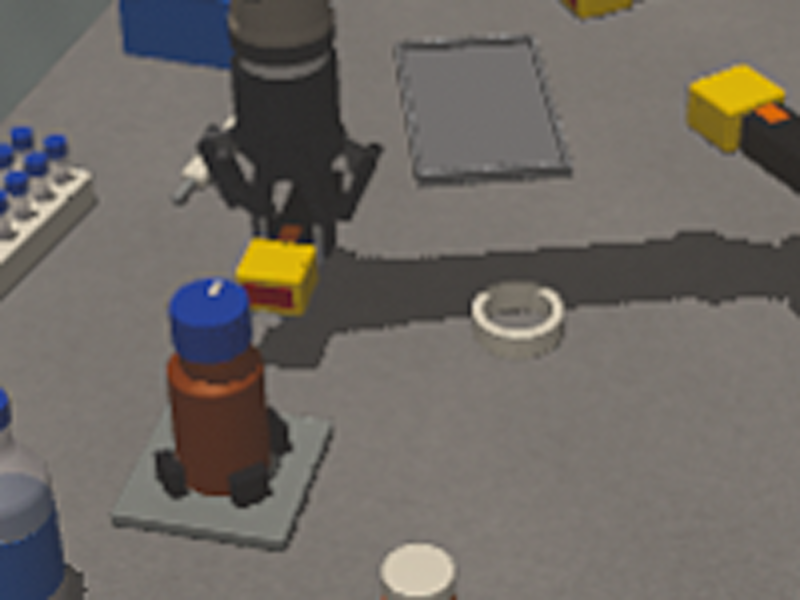

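The scanner head faces the bottle, red window at crop (268,294), roughly 8 cm off. I'll check the window's pixel against its predicted position, then take it back only if they match.

Run:
```python
from h import *
s=load('side'); y=np.radians(95); d=np.array([np.cos(y),np.sin(y)])
n=np.r_[np.array([.6011,.0537])+d*.07,.069]; P=proj(s,n)[0]; print('pred',P,'seen',200+268/4-.4,170+294/4-.4)
if np.linalg.norm(P-[266.6,243.1])>4: raise SystemExit
ctrl.sleep(.3)
ctrl.move_linear([.6011,.0537,.15],velocity=.2)
# scanner origin to tray centre, yaw 112.5
y=np.radians(112.5); d=np.array([np.cos(y),np.sin(y)]); p=np.array([.5515,-.2555])+.005*d
ctrl.goto([*p,.12],[np.pi,0,y]); ctrl.sleep(.1)
e=p-ctrl.read_ee_pos()[:2]; print(e)
hit=ctrl.move_linear([*(p+e),.004],velocity=.06,force_limit=4); print(hit,ctrl.read_ee_pos(),ctrl.read_ft_force(),ctrl.read_tcp_rot())
ctrl.command_gripper(.65); ctrl.sleep(.2); print(ctrl.read_width())
ctrl.move_linear([*p,.2],velocity=.2); ctrl.sleep(.1)
c=cap('wrist'); s=cap('side'); m=np.zeros((600,640,3),np.uint8); m[:400]=c['img']; m[400:]=s['img'][100:300]; save(m,'w6'); print(ctrl.read_t())
```

```text
pred [266.75328944 243.13993916] seen 266.6 243.1
[-0.00104853 -0.00249438]
True [ 0.54858463 -0.25332016  0.00577875] [-0.1299579   0.16168669  5.21748641] [-3.14133792e+00 -2.19346067e-04  1.96347051e+00]
0.6535846139607275
18.575
```

View pics/w6.png

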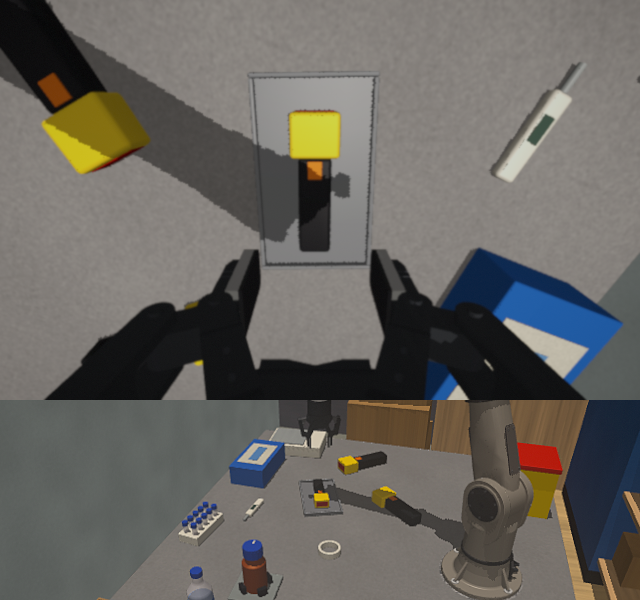

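The scanner lies flat in the tray, head at (315,135), rear end at (314,250), released; tray spans (250..378, 74..265). The bystanders I can see haven't moved. Next I measure the cap from above at the start and end yaws of the twist.

```bash
cat >> h.py <<'E'
def captop(c,guess):
    g=np.stack(np.meshgrid(np.arange(640),np.arange(400)),-1).reshape(-1,2)
    P=deproj(c,g); m=(np.linalg.norm(P[:,:2]-guess,axis=1)<.04)&(P[:,2]>.146)&(P[:,2]<.16)
    W=onplane(c,g[m],.152)[:,:2]; (x,y),r=cv2.minEnclosingCircle(W.astype(np.float32))
    px=c['img'].reshape(-1,3)[m]; wh=px.min(1)>110
    return m.sum(),P[m][:,2].mean(),W.mean(0),(x,y,r),W[wh].mean(0) if wh.any() else None
E
python3 - <<'E'
from h import *
b=np.array([.5855,.2375])
ctrl.command_gripper(1.0,100)
for y in (65,125):
    ctrl.goto([*b,.24],[np.pi,0,np.radians(y)]); ctrl.sleep(.25)
    c=cap('wrist'); r=captop(c,b); print(y,ctrl.read_ee_pos(),r)
    if r[4] is not None: print('mark yaw',np.degrees(np.arctan2(*(r[4]-r[2])[::-1])))
    save(c['img'],f'w7_{y}'); print(ctrl.read_q().round(2))
print(captop(load('top'),b),ctrl.read_t())
E
```

```text
65 [0.5857287  0.23686703 0.23993216] (np.int64(3160), np.float64(0.15153894730029177), array([0.58584983, 0.24047222]), (0.585910439491272, 0.23984795808792114, 0.02614692971110344), None)
[-0.07  0.4  -0.52  1.56  0.2   1.24 -1.05]
125 [0.58546863 0.23755962 0.24003209] (np.int64(3145), np.float64(0.15159480116347693), array([0.58389268, 0.24007284]), (0.5843924283981323, 0.2398529052734375, 0.026104239746928215), array([0.58654814, 0.22300883]))
mark yaw -81.15470276966941
[ 0.07  0.43 -0.71  1.56  0.29  1.26 -0.08]
(np.int64(286), np.float64(0.15174978760107327), array([0.58543643, 0.23451128]), (0.5850628018379211, 0.23464412987232208, 0.026201149448752403), array([0.58783826, 0.22252382])) 22.3
```

Run:
```python
from h import *
b=np.array([.585,.2393]); y=np.radians(65)
ctrl.goto([*b,.2],[np.pi,0,y]); ctrl.sleep(.15); e=b-ctrl.read_ee_pos()[:2]; print(e)
print(ctrl.move_linear([*(b+e),.115],velocity=.08,force_limit=8),ctrl.read_ee_pos(),ctrl.read_ft_force())
ctrl.command_gripper(.68,100); f0=ctrl.read_ft_force()
ctrl.command_gripper(0,100); ctrl.sleep(.2); print(ctrl.read_width(),ctrl.read_ee_pos(),ctrl.read_tcp_rot(),ctrl.read_ft_force()-f0,ctrl.read_ft_torque())
c=cap('wrist'); s=cap('side'); m=np.zeros((600,640,3),np.uint8); m[:400]=c['img']; m[400:]=s['img'][160:360]; save(m,'w8'); print(ctrl.read_t())
```

```text
[-1.62800459e-04 -9.60549697e-05]
False [0.5853375  0.23950803 0.11572079] [ 0.4004057  -0.15554977 -0.56992402]
0.5814441101939869 [0.58512448 0.23917701 0.11552623] [ 3.14095386e+00 -2.43661921e-04  1.13437510e+00] [-0.43821508 -1.08806458  5.60706656] [-0.24980251  0.11505946 -0.01098036]
25.525
```

View pics/w8.png

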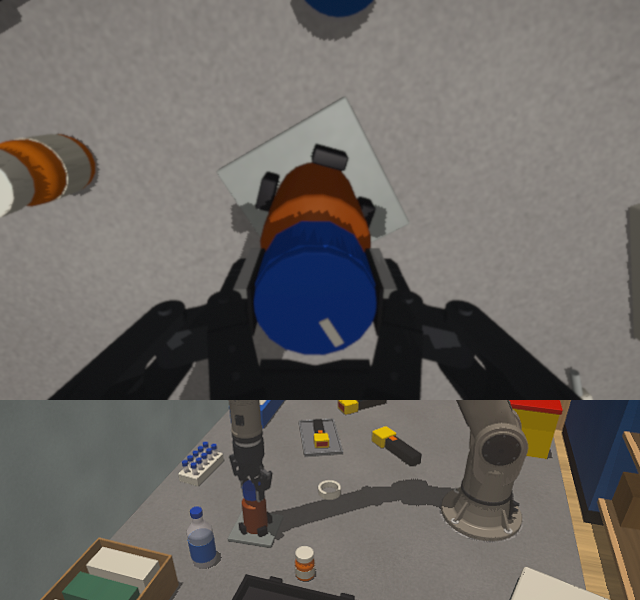

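The cap (blue, 315,290) sits centred between the pads, mark at (331,333), and the side forces are tiny. Now pressing.

Run:
```python
from h import *
p0=ctrl.read_ee_pos(); f0=ctrl.read_ft_force(); print(p0,f0)
hit=ctrl.move_linear([p0[0],p0[1],p0[2]-.012],velocity=.02,force_limit=22)
ctrl.sleep(.3); p=ctrl.read_ee_pos(); print(hit,p-p0,ctrl.read_ft_force()-f0,ctrl.read_width(),ctrl.read_t())
```

```text
[0.58515275 0.23915415 0.11556074] [-1.51942554 -1.50600202  5.99947536]
True [ 1.40639540e-05 -4.49304005e-05 -5.78494404e-03] [-1.59276659 -0.19080492  3.10682715] 0.5835085556482951 26.3083
```

Run:
```python
from h import *
p=ctrl.read_ee_pos()
for i in range(6):
    z=p[2]-.001*(i+1)
    ctrl.move_linear([p[0],p[1],z],velocity=.02); ctrl.sleep(.15)
    F=ctrl.read_ft_force()[2]; print(round(z,4),ctrl.read_ee_pos()[2].round(4),F.round(2),ctrl.read_width())
    if F>16: break
print(ctrl.read_t(),ctrl.read_ft_force())
```

```text
0.1088 0.1101 9.71 0.5800990481395943
0.1078 0.1092 10.18 0.5852403884382531
0.1068 0.1086 10.93 0.5785446903019826
0.1058 0.1085 16.51 0.5776914364135406
27.9083 [-5.86867837 -4.22443978 16.50586564]
```

The pad is at its stop: 7 mm of travel, 16.5 N, no slip. Now twisting in steps.

Run:
```python
from h import *
b=np.array([.5851,.2392])
for a in range(75,126,10):
    ctrl.goto([*b,.1060],[np.pi,0,np.radians(a)])
    print(a,np.degrees(ctrl.read_tcp_rot()[2]).round(1),ctrl.read_ee_pos().round(4),ctrl.read_ft_force().round(1),ctrl.read_ft_torque().round(2),round(ctrl.read_width(),3))
    if abs(ctrl.read_ft_torque()[2])>3: break
ctrl.sleep(.2); c=cap('wrist'); save(c['img'],'w9'); print(ctrl.read_t())
```

```text
75 75.0 [0.5863 0.24   0.1085] [-2.2 -1.8 12.9] [-0.36  0.49  0.05] 0.581
85 85.0 [0.5866 0.2404 0.1085] [-0.5 -0.6 12.6] [-0.18  0.3   0.  ] 0.58
95 95.0 [0.5865 0.2405 0.1085] [-0.8 -0.5 12.1] [-0.22  0.33 -0.04] 0.583
105 105.0 [0.5866 0.2406 0.1086] [-1.6 -0.7 11.7] [-0.19  0.28  0.05] 0.583
115 115.0 [0.5866 0.2406 0.1085] [-1.8 -1.2 12.7] [-0.2   0.3   0.03] 0.579
125 125.0 [0.5863 0.2404 0.1086] [-1.7 -1.3 13.8] [-0.27  0.42  0.12] 0.579
29.8083
```

View pics/w9.png

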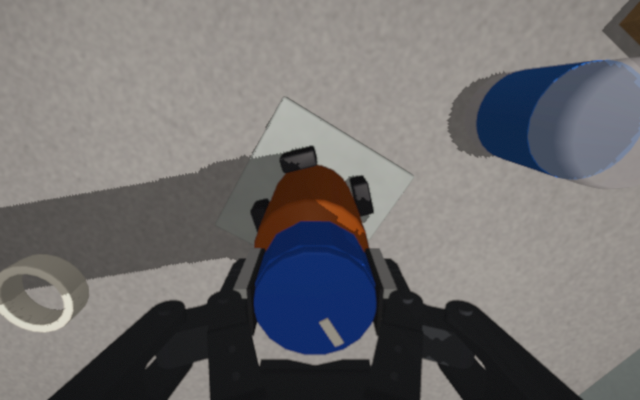

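The mark keeps its place in the gripper at (331,333) while the holder has turned 60° in view, so the cap turned with the tool. Lifting now, slowly and with a force guard.

Run:
```python
from h import *
p=ctrl.read_ee_pos()
ctrl.move_linear([p[0],p[1],.1155],velocity=.03); print(ctrl.read_ft_force())
h=ctrl.move_linear([p[0],p[1],.135],velocity=.03,force_limit=15); print(h,ctrl.read_ft_force(),ctrl.read_width())
if not h:
    ctrl.move_linear([p[0],p[1],.2155],velocity=.08); ctrl.sleep(.5)
print(ctrl.read_ee_pos(),ctrl.read_tcp_rot(),ctrl.read_width(),ctrl.read_ft_force(),ctrl.read_t())
c=cap('wrist'); s=cap('side'); t=cap('top'); m=np.zeros((600,800,3),np.uint8); m[:250,:400]=cv2.resize(c['img'],(400,250)); m[:250,400:]=cv2.resize(t['img'],(400,250)); m[250:,:]=cv2.resize(s['img'][125:300,120:520],(800,350)); save(m,'w10')
```

```text
[-1.38556525 -0.86359467  4.88565199]
False [-0.33002789  0.30991704 -0.1998148 ] 0.5773999189064926
[0.58629272 0.2404306  0.21546603] [-3.14152813e+00 -2.74137806e-05  2.18164167e+00] 0.5804696627147133 [ 0.60802086 -0.84310341  0.64474086] 32.7417
```

View pics/w10.png

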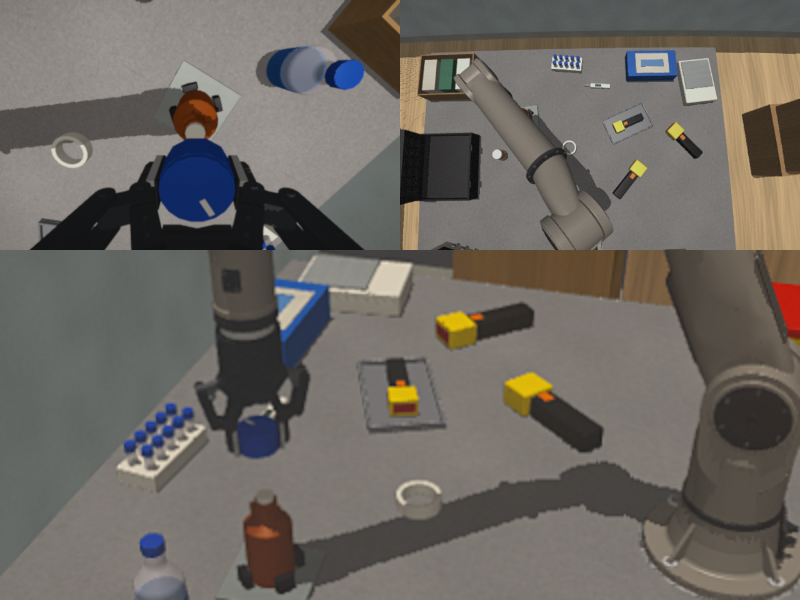

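The cap is held level above the open bottle (side view 257,435), the white neck is exposed, and the scanner is flat in its tray. Handing in.

```bash
python3 -c "
from rig import ctrl
print(ctrl.read_joint_vel().round(3)); ctrl.hand_in()"
```

```text
[-0.001 -0.001  0.     0.001  0.001 -0.     0.001]
the job is handed in; nothing more can be done
```

I finished the whole job and handed it in at about 33 s of the 67 s allowed; the hand-in reports no verdict.

- **Scan:** I took the smallest scanner from its tray and held it about 8 cm from the label for over 2 s. The window appeared within 1 pixel of where I predicted. No camera saw the label itself, so I took its direction (about −85°) from the cap's mark and the holder's edges.
- **Tray:** I laid the scanner back near the tray's middle and let go; the pictures show it lying flat.
- **Cap:** I pressed it about 7 mm to its stop (16.5 N), turned it 60° anticlockwise without slipping, and lifted it 100 mm.
- **Last checks:** The cap was level and still in the gripper, the bottle neck was bare, and the bystanders in view looked unmoved.
- **Disagreements:** The top and wrist cameras differed by about 5 mm on the cap's y position. I used the wrist value, and the side forces on gripping were only about 1 N. The mark alone gave −78° to −85° for the bottle's direction, well within the 15° tolerance.

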